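Index the ratchet carousel to bring the glue round

TASK

Bring the glue bottle (blue label, pointed nozzle) that stands in the carousel tray round to the yellow pick-up pointer by working the carousel's red-gripped lever: push it anticlockwise (seen from above) right to its stop, let it come fully back, and repeat, one compartment per stroke. Stop when the glue stands in the compartment at the pointer (the tray cannot be turned back) and leave the lever back at rest. Do not touch the tray or the glue bottle, and keep the bottle standing.

Things in the scene. Friction and masses are not known exactly. Their poses are not given: they have to be found in the camera images.
- glue_bottle: Glue bottle, blue label and pointed nozzle, 47 mm wide, 130 mm tall; origin: centre of its underside. Stands loose in a tray compartment, at the start 2, 3 or 4 compartments (90, 135 or 180 degrees) of anticlockwise turn short of the pointer. A plain white bottle with round cap (48 mm, 118 tall) and an orange jar with black cap (47 mm, 85 tall) stand in other compartments and are not wanted.
- tray: Grey round tray, 210 mm wide, 8 compartments 45 degrees apart, centres 75 mm from the axis, floor 47 mm and wall tops 76 mm above the table; under it an aluminium ratchet wheel, 236 mm. Origin on its upright turning axis, 25 mm above the table. Turns anticlockwise from above, only by the lever's pawl; a brake holds it where a stroke leaves it. Its foot is fixed to the table.
- pickup (a point): Fixed point 75 mm from the tray axis, 43 mm above the table, where a bottle's axis passes when its compartment is at the yellow pointer. The pointer is a yellow upright, 22 mm wide, 102 mm tall, 143 mm from the axis on the same bearing, with an arm pointing inward over the tray's edge.
- grip (a point): Centre of the lever's upright red grip: cylinder 23 mm wide, 70 mm tall, from 89 to 159 mm above the table (this point 124 mm), nothing within 40 mm of it, 170 mm from the tray axis, about which the lever turns. At rest it stands 63 degrees anticlockwise (from above) of the pointer. Pushing it takes about 4 to 8 N.
- lever (a joint): Lever angle, rad: 0 at rest (as at the start), grows anticlockwise from above to 0.942 (54 degrees) at the end stop. The first 9 degrees are idle, then the pawl carries the tray 45 degrees, one compartment. Let go, it springs back to 0 without moving the tray; held, it can be led back. It must return to within 4 degrees of rest for the pawl to take the next tooth.
Things that resemble listed ones, but are neither listed nor needed, are in the scene too. Leave any green look-alike of the glue_bottle alone.

How it is judged:
At the end, for the whole second after the job is handed in: The glue bottle stands upright (within 10 degrees) and at rest with its axis within 18 mm of the pick-up point, in the compartment at the yellow pointer; the lever is back at rest (within 5 degrees) (horizontal distance between glue_bottle and pickup below 0.018 m and angle between glue_bottle's own z axis and vertical below 0.17 rad and linear speed of glue_bottle below 0.02 m/s and value of joint lever below 0.09 rad); the robot touches nothing.
It fails at once if the robot pushes or grips the tray itself (contact force between any of the fingers, the arm and tray above 1 N).
It fails at once if the robot touches the glue bottle (contact force between any of the fingers, the arm and glue_bottle above 0.5 N).
It fails at once if the glue bottle is tipped over (angle between glue_bottle's own z axis and vertical above 0.5 rad).
It also fails if it takes over 70 s, if anything falls off the work surface, if the arm or the gripper's body presses on something with over 40 N, if the wrist force passes 120 N, or if a joint passes its speed limit or range.

ROBOT

A 7-joint arm with a two-finger parallel gripper is mounted at the origin on a cart in front of the work surface, level with it; the furniture and walls round the work are solid. World frame = base frame: x ahead of the robot, y to its left, z up, the work surface at z = 0. Lengths are in m, angles in rad, forces in N, time in s.
With the tool pointing down it reaches from about 0.4 to 0.85 m from the base axis. Payload 4.5 kg.
Tool frame: the origin (TCP) lies at the very end of the fingers, on their centre line; the grasp point (between the pads) lies 19 mm behind it (r.pinch_z is the distance from the TCP to the grasp point, in m); x points along the fingers, y is the direction in which the jaws open and shut, and the axes are right-handed (so a half turn about x gives the same grasp; the last joint's range is limited). The gripper opens to 88 mm and grips with 3 to 60 N. Pads are 18 mm wide; open, the fingers measure 123 mm over their backs; the gripper's body (75 mm by 187 mm) begins 45 mm behind the grasp point.
Start: joints at [0.034, 0.689, -0.195, 1.565, 0.157, 0.902, -0.215], TCP at [0.625, 0, 0.239] pointing down, gripper open.
Joint ranges: [-3.01, 3.01], [-0.46, 2.08], [-1.47, 1.51], [0.13, 2.56], [-1, 4.14], [0.04, 2.09], [-2.66, 2.66]. Speed limits (rad/s): [2.57, 2.57, 3.14, 3.14, 3.14, 3.14, 3.14].

INTERFACE

Orientations are given as a unit quaternion [x, y, z, w].
In Python, from plant import telemetry, cams, job, r gives the robot as it stands.
- The arm moves only by the tool send_rows, never from a script. Its argument "commands" is one flat list of numbers, 7 for each row, row after row: the shift along the world's x, y, z as a fraction of full scale, then the turn, a rotation vector about the world's x, y, z as a fraction of full scale, then the closure, from 0 (fully open) to 1 (shut). In form: [dx, dy, dz, wx, wy, wz, claw, dx, dy, dz, wx, wy, wz, claw, ...]. A call has 1 to 12 rows; each row shifts and turns the pose as measured when the row begins; what a row does not reach is not made up. Full scale, the value 1, is 250 mm for a shift and 90 degrees for a turn. A row lasts 1/10 s, in which the tool goes at most 50 mm and 8.59 degrees, less where a joint would pass 70% of its speed; a pose out of reach is approached as far as the arm can. A call with a number of a shift or a turn outside -1 to 1 is refused whole. A call with a gripper value outside its range is refused whole. The fingers move at their own pace and stop on an object; "newtons" is the grip in N (left out, the last holds). Time passes only in rows, so rows that do not move let the fingers close. It gives the time, the measured TCP pose, the force and the opening at its end, in the units of the state.
- telemetry.get_state(): the state, without advancing time (a new reading comes with each control period).
- cams.snapshot(name): name is "scene" or "side" or "wrist"; returns a dict with "image" (480x640x3 uint8, blue, green, red), "intrinsics" (3x3 intrinsics, pixels), "world_to_cam" (4x4, takes a point from world to camera coordinates). Camera axes: x right, y down, z forward; pixel columns grow to the right and rows downward; lengths in m; the calibration is good to about 2 mm. A picture is of the moment at which its call begins. There is no depth.
- job.finish_job(): hands the job in, once; it reports no verdict.
The state is a dict: "clock": time; "q": joint angles; "qd": joint speeds; "joint_torque": joint torques, N m; "tool_pos": TCP position; "eef_rot": TCP orientation; "contact_force": force on the tool from outside, world axes, zero at the start; "moment": the same for the moment, N m; "opening": opening from 0.0 (shut) to 1.0 (fully open).
Only numpy, scipy, OpenCV 4.12 (cv2) and the standard library are available. Lean on these libraries where they do the work, as an engineer would, in place of code of your own. Each camera call takes 0.05 s, during which the arm holds its last target.

## Working session

There is one attempt and no reset: what is moved stays moved. The work goes in short steps, Python scripts to look and compute and a tool call to move; the robot and the scene stay as the last step left them, time stands still between calls to the robot, and variables do not carry over. Pictures are saved under pics/ and viewed, and the job is handed in when it is done.

Besides the shell and the picture viewer there is one more tool, called by a JSON object that holds its "method" and its "body", one argument or row to a line. send_rows: Moves the arm, as the interface text tells. Its arguments: {"type":"object","properties":{"commands":{"type":"array"},"newtons":{"type":"number"}},"required":["commands"]}

```bash
mkdir -p pics; python3 - <<'E'
from plant import telemetry,cams,job,r
import cv2
for n in ("scene","side","wrist"):
    s=cams.snapshot(n); cv2.imwrite(f"pics/a_{n}.png",s["image"])
    print(n,s["intrinsics"].tolist(),s["world_to_cam"].round(4).tolist())
print(telemetry.get_state())
E
```

```text
scene [[594.559033484941, 0.0, 318.61554556524294], [0.0, 594.559033484941, 249.26128469876383], [0.0, 0.0, 1.0]] [[-0.8197, -0.5728, -0.0082, 0.5027], [-0.434, 0.6303, -0.6438, 0.3208], [0.3739, -0.5241, -0.7652, 0.97], [0.0, 0.0, 0.0, 1.0]]
side [[470.97955758822195, 0.0, 319.20732208615755], [0.0, 470.97955758822195, 234.10937422207195], [0.0, 0.0, 1.0]] [[-0.9974, -0.072, -0.0038, 0.5986], [-0.0419, 0.6231, -0.781, 0.0865], [0.0586, -0.7788, -0.6245, 0.9386], [0.0, 0.0, 0.0, 1.0]]
wrist [[420.9517420615264, 0.0, 315.98517258814496], [0.0, 420.9517420615264, 240.33473788935206], [0.0, 0.0, 1.0]] [[1.0, -0.0007, -0.0003, -0.6245], [-0.0006, -0.9554, 0.2955, -0.0399], [-0.0005, -0.2955, -0.9554, 0.3894], [0.0, 0.0, 0.0, 1.0]]
{'clock': 0.15, 'q': array([ 0.03378981,  0.68978536, -0.19451432,  1.56607414,  0.15734814,
        0.90249978, -0.21506669]), 'qd': array([ 0.0017011 , -0.00326058,  0.00014001, -0.00358776,  0.00010995,
        0.00216796, -0.00012161]), 'joint_torque': array([-1.46674727e-03, -5.27863634e+01, -1.26819178e+00, -1.53587687e+01,
       -5.24473807e-02,  3.92338901e-03,  1.12435155e-04]), 'tool_pos': array([ 6.24534839e-01, -4.81644647e-05,  2.38105929e-01]), 'eef_rot': array([-0.49959064, -0.50033599,  0.50034672, -0.49972618]), 'contact_force': array([-0.05478455, -0.14894785, -0.43342277]), 'moment': array([-0.02707807, -0.03645428,  0.06231808]), 'opening': 0.9996407465137048}
```

View pics/a_scene.png

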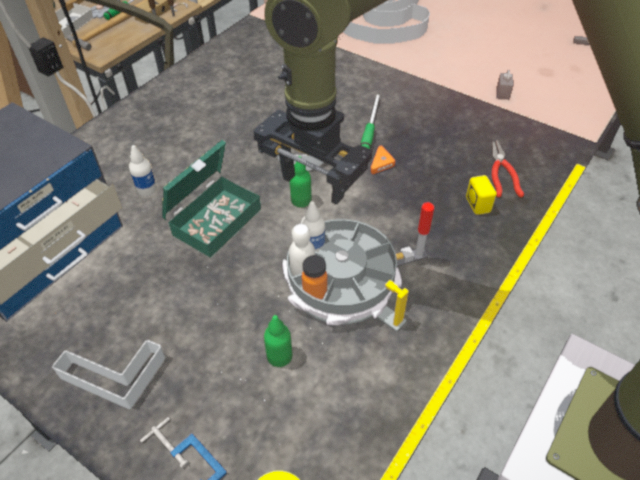

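View pics/a_side.png

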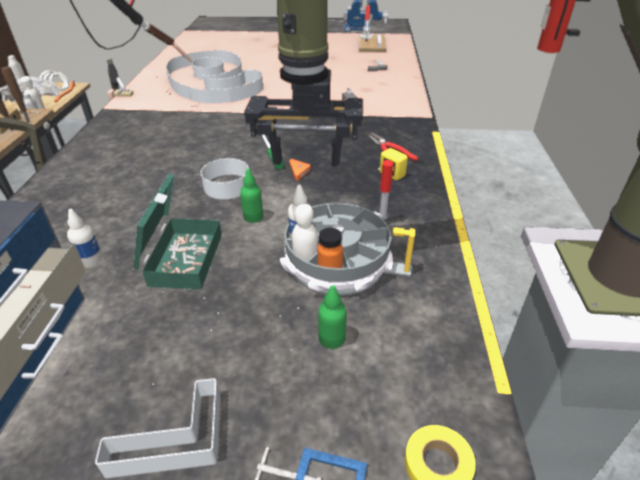

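View pics/a_wrist.png

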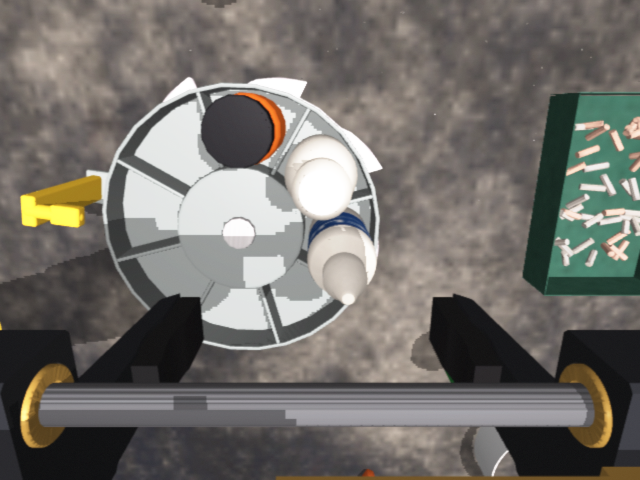

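The scene view shows the tray at about (342,265), red grip at (426,218), pointer at (398,305) and the glue with its blue band at (316,225). In the side view the grip is at (387,175). In the wrist view the glue is at (340,250), right of the tray axis, and the pointer is at the left. Next I measure these.

```bash
cat > h.py <<'E'
from plant import telemetry,cams,job,r
import cv2,numpy as np
def ray(s,u,v):
    K=s["intrinsics"];T=s["world_to_cam"];R=T[:3,:3];c=-R.T@T[:3,3]
    d=R.T@np.linalg.solve(K,[u,v,1.]);return c,d/np.linalg.norm(d)
def plane(s,u,v,z):
    c,d=ray(s,u,v);return c+d*(z-c[2])/d[2]
def tri(rs):
    A=sum(np.eye(3)-np.outer(d,d) for c,d in rs);b=sum((np.eye(3)-np.outer(d,d))@c for c,d in rs)
    return np.linalg.solve(A,b)
def mask(im,col):
    h=cv2.cvtColor(im,cv2.COLOR_BGR2HSV)
    if col=='red': m=cv2.inRange(h,(0,180,80),(5,255,255))|cv2.inRange(h,(174,180,80),(180,255,255))
    if col=='yellow': m=cv2.inRange(h,(22,170,90),(34,255,255))
    if col=='blue': m=cv2.inRange(h,(105,120,40),(125,255,255))
    return m
def blobs(im,col,amin=25):
    n,l,st,c=cv2.connectedComponentsWithStats(mask(im,col))
    return [(st[i].tolist(),c[i].round(1).tolist()) for i in range(1,n) if st[i,4]>=amin]
E
python3 - <<'E'
from h import *
for n in ("scene","side","wrist"):
    s=cams.snapshot(n)
    for c in ('red','yellow','blue'):
        print(n,c,[b for b in blobs(s["image"],c)])
s=cams.snapshot("wrist")
# hub white disk & tray outline
print('hub',plane(s,238.5,233,.08))
E
```

```text
scene red [([493, 161, 7, 8, 33], [496.2, 164.8]), ([502, 163, 21, 34, 155], [513.9, 179.1]), ([493, 169, 8, 28, 99], [496.1, 181.9]), ([419, 203, 15, 31, 310], [425.6, 217.6])]
scene yellow [([381, 164, 204, 316, 4019], [478.7, 331.5]), ([466, 176, 30, 38, 849], [480.7, 194.4]), ([386, 281, 22, 44, 398], [398.3, 300.8]), ([259, 471, 40, 9, 248], [278.6, 476.0])]
scene blue [([133, 175, 21, 13, 184], [143.3, 181.5])]
side red [([539, 0, 35, 52, 819], [555.0, 26.0]), ([381, 160, 12, 31, 270], [386.3, 175.0])]
side yellow [([395, 161, 10, 16, 97], [399.4, 168.3]), ([406, 237, 7, 33, 99], [408.7, 251.7]), ([406, 462, 11, 18, 51], [410.7, 472.9])]
side blue [([348, 0, 16, 27, 246], [355.2, 15.6]), ([370, 0, 11, 19, 113], [374.6, 9.9]), ([0, 209, 54, 87, 1892], [25.4, 245.4]), ([77, 241, 21, 16, 230], [87.0, 249.0]), ([52, 289, 30, 43, 386], [68.0, 310.7]), ([0, 337, 53, 90, 881], [21.0, 381.9]), ([296, 449, 70, 31, 818], [329.8, 463.0])]
wrist red []
wrist yellow [([21, 176, 79, 51, 1657], [68.0, 195.6]), ([28, 216, 23, 11, 112], [39.2, 220.0])]
wrist blue [([309, 213, 56, 30, 388], [336.2, 222.6])]
hub [ 0.56679055 -0.01168762  0.08      ]
```

```bash
python3 - <<'E'
from h import *
S=cams.snapshot("scene");D=cams.snapshot("side");W=cams.snapshot("wrist")
g=tri([ray(S,425.6,217.6),ray(D,386.3,175.0)]);print('grip',g)
# tray outer wall circle in wrist: fit ellipse via rim points on z=.076
pts=[(107,205),(150,114),(240,83),(330,140),(378,200),(345,305),(260,348)]
P=np.array([plane(W,u,v,.076)[:2] for u,v in pts]);A=np.c_[2*P,np.ones(len(P))]
x=np.linalg.lstsq(A,(P**2).sum(1),rcond=None)[0];c=x[:2];print('axis',c,'r',(x[2]+c@c)**.5)
h=plane(W,238.5,233,.08)[:2]
print('grip r',np.hypot(*(g[:2]-c)),np.degrees(np.arctan2(*(g[:2]-c)[::-1])), np.hypot(*(g[:2]-h)))
gl=plane(W,348,297,.177)[:2]
print('glue tip',gl,np.hypot(*(gl-c)),np.degrees(np.arctan2(*(gl-c)[::-1])))
# pointer top approx z .102
for p in [(39,217),(98,185)]:
    q=plane(W,*p,.1)[:2]; print('ptr',q,np.hypot(*(q-c)),np.degrees(np.arctan2(*(q-c)[::-1])))
for n,s,f in (("scene",S,(240,170,240,180)),("side",D,(240,150,200,150)),):
    x,y,w,hh=f;cv2.imwrite(f"pics/b_{n}.png",cv2.resize(s["image"][y:y+hh,x:x+w],(w*3,hh*3),interpolation=cv2.INTER_CUBIC))
E
```

```text
grip [ 0.46814464 -0.14760653  0.12962734]
axis [ 0.56809545 -0.01066149] r 0.10211283949653371
grip r 0.1695408744472722 -126.12424050608894 0.1680290877833055
glue tip [ 0.64236542 -0.01949115] 0.0747929919614565 -6.779837493495272
ptr [0.4329405  0.00580154] 0.13615392887711875 173.0550956990875
ptr [0.47731347 0.02810609] 0.0987131837330128 156.87555646655184
```

View pics/b_scene.png

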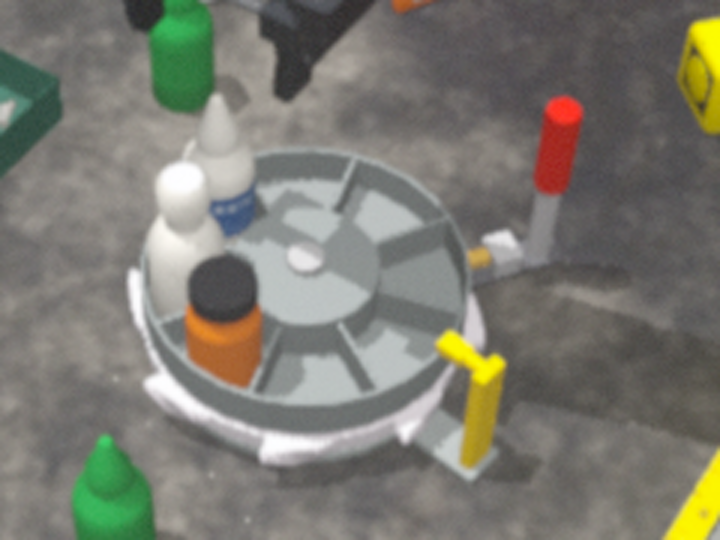

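The glue is at a bearing of about -7° and the pointer at about 171-173°, so it is 180° short: 4 strokes. The grip is at (0.468,-0.148) and the axis at (0.568,-0.011). I'll put the jaws along the tangent (yaw -36°), grip lightly, and lead the lever round the arc.

{"method": "send_rows", "body": {
  "commands": [-0.125,-0.118,0,0,0,-0.08,0,-0.125,-0.118,0,0,0,-0.08,0,-0.125,-0.118,0,0,0,-0.08,0,-0.125,-0.118,0,0,0,-0.08,0,-0.125,-0.118,0,0,0,-0.08,0,0,0,0,0,0,0,0],
  "newtons": 8
}}

```text
clock: 1.1
tool_pos: [0.4633, -0.1493, 0.239]
eef_rot: [0.635, 0.312, -0.632, 0.315]
contact_force: [-0.4, -0.3, 0.2]
opening: 0.999
```

```bash
cat >> h.py <<'E'
from scipy.spatial.transform import Rotation as Ro
C=np.array([.568,-.0107])
def st():
    s=telemetry.get_state();p=s["tool_pos"];R=Ro.from_quat(s["eef_rot"]).as_matrix()
    y=R[:,1];x=R[:,0];d=p[:2]-C
    print('t%.2f'%s["clock"],'p',p.round(4),'jaw yaw',np.degrees(np.arctan2(y[1],y[0])).round(1),'axis',x.round(3),'r %.4f bearing %.1f'%(np.hypot(*d),np.degrees(np.arctan2(d[1],d[0]))%360),'F',s["contact_force"].round(1),'op',round(s["opening"],3))
E
python3 - <<'E'
from h import *
st()
s=cams.snapshot("wrist");cv2.imwrite("pics/c_w.png",s["image"])
print(blobs(s["image"],'red'))
E
```

```text
t1.10 p [ 0.4633 -0.1493  0.239 ] jaw yaw -37.4 axis [ 0.005 -0.001 -1.   ] r 0.1737 bearing 232.9 F [-0.4 -0.3  0.2] op 0.999
[([304, 202, 40, 61, 1864], [322.9, 233.0]), ([402, 427, 110, 47, 1974], [462.3, 453.1])]
```

View pics/c_w.png

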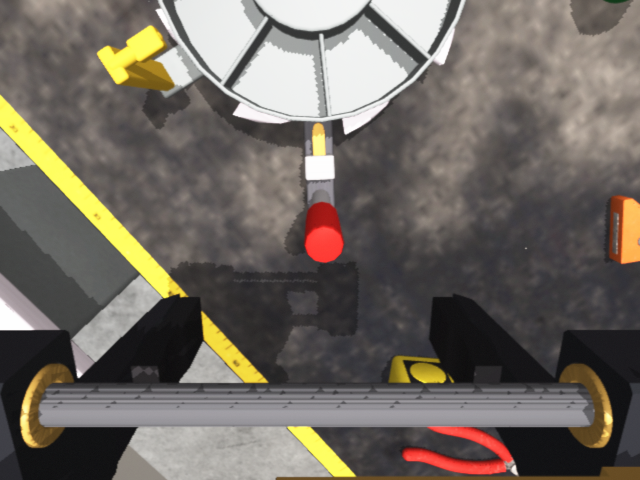

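The grip is centred between the jaws, its top at about (324,243). I refine its position from this view.

```bash
python3 - <<'E'
from h import *
s=cams.snapshot("wrist")
q=plane(s,324,243,.159);d=q[:2]-C;print(q,np.hypot(*d),np.degrees(np.arctan2(d[1],d[0]))%360)
E
```

```text
[ 0.47373633 -0.14558399  0.159     ] 0.16455798025911036 235.0522262458445
```

{"method": "send_rows", "body": {
  "commands": [0.014,0.003,-0.12,0,0,0.004,0,0.014,0.003,-0.12,0,0,0.004,0,0,0,-0.12,0,0,0.004,0,0,0,-0.12,0,0,0.004,0,0,0,0,0,0,0,0]
}}

```text
clock: 1.7
tool_pos: [0.4864, -0.1365, 0.117]
eef_rot: [0.635, 0.327, -0.616, 0.332]
contact_force: [-0.0, 0.3, 0.1]
opening: 1.003
```

```bash
python3 - <<'E'
from h import *
st()
s=cams.snapshot("wrist");cv2.imwrite("pics/d_w.png",s["image"])
E
```

```text
t1.70 p [ 0.4864 -0.1365  0.117 ] jaw yaw -34.4 axis [ 0.027  0.006 -1.   ] r 0.1499 bearing 237.0 F [-0.   0.3  0.1] op 1.003
```

View pics/d_w.png

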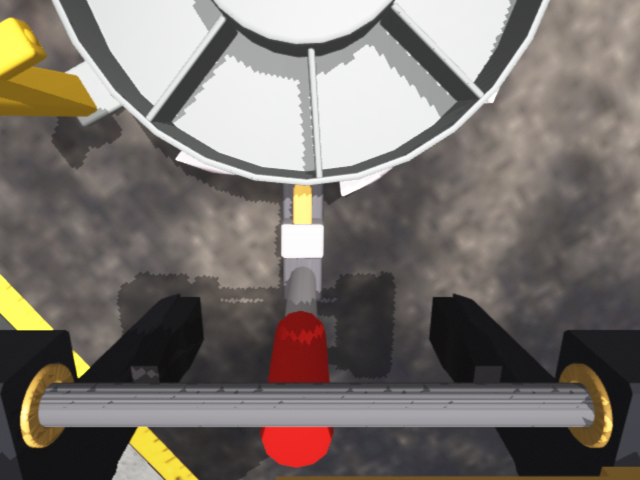

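The tool drifted inward by about 20 mm. I'll correct that before closing.

{"method": "send_rows", "body": {
  "commands": [-0.04,-0.03,0,-0.002,0.01,-0.006,0,-0.026,-0.016,0,-0.002,0.007,-0.006,0,0,0,0,0,0,0,0]
}}

```text
clock: 2.05
tool_pos: [0.4728, -0.1484, 0.1219]
eef_rot: [0.63, 0.323, -0.627, 0.326]
contact_force: [-0.8, 0.3, -0.3]
opening: 0.998
```

```bash
python3 - <<'E'
from h import *
st()
E
```

```text
t2.05 p [ 0.4728 -0.1484  0.1219] jaw yaw -35.4 axis [ 0.007 -0.002 -1.   ] r 0.1674 bearing 235.4 F [-0.8  0.3 -0.3] op 0.998
```

{"method": "send_rows", "body": {
  "commands": [-0.007,-0.004,-0.02,0,0.004,0,0.3,0,0,0,0,0,0,1,0,0,0,0,0,0,1,0,0,0,0,0,0,1,0,0,0,0,0,0,1,0,0,0,0,0,0,1],
  "newtons": 10
}}

```text
clock: 2.65
tool_pos: [0.4724, -0.1501, 0.1188]
eef_rot: [0.629, 0.322, -0.628, 0.326]
contact_force: [0.8, -0.2, -0.2]
opening: 0.481
```

```bash
python3 - <<'E'
from h import *
st()
s=cams.snapshot("wrist");cv2.imwrite("pics/e_w.png",s["image"])
E
```

```text
t2.65 p [ 0.4724 -0.1501  0.1188] jaw yaw -35.5 axis [ 0.004 -0.003 -1.   ] r 0.1690 bearing 235.5 F [ 0.8 -0.2 -0.2] op 0.481
```

View pics/e_w.png

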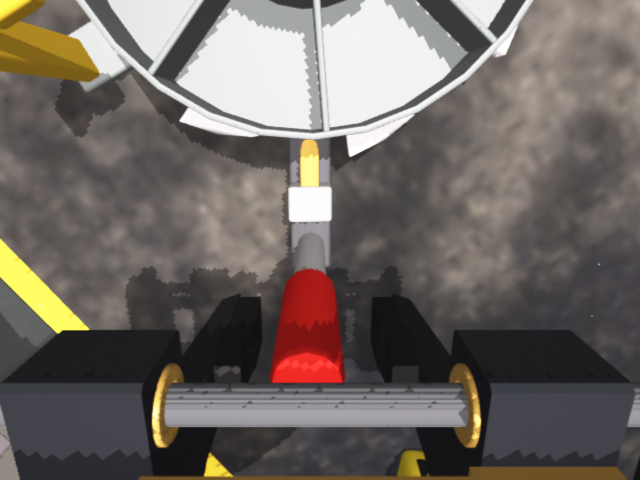

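Still closing; the grip is centred.

{"method": "send_rows", "body": {
  "commands": [0,0,0,0,0,0,1,0,0,0,0,0,0,1,0,0,0,0,0,0,1,0,0,0,0,0,0,1]
}}

```text
clock: 3.1
tool_pos: [0.4705, -0.1488, 0.1187]
eef_rot: [-0.628, -0.324, 0.629, -0.325]
contact_force: [-0.9, 1.7, 1.1]
opening: 0.257
```

```bash
python3 - <<'E'
from h import *
st()
E
```

```text
t3.10 p [ 0.4705 -0.1488  0.1187] jaw yaw -35.4 axis [ 0.    -0.001 -1.   ] r 0.1691 bearing 234.8 F [-0.9  1.7  1.1] op 0.257
```

Gripped: opening 22.6 mm. First half of the stroke.

{"method": "send_rows", "body": {
  "commands": [0.0445,-0.029,0,0,0,0.05,1,0.0466,-0.0253,0,0,0,0.05,1,0.0484,-0.0216,0,0,0,0.05,1,0.05,-0.0177,0,0,0,0.05,1,0.0512,-0.0137,0,0,0,0.05,1,0.0521,-0.0096,0,0,0,0.05,1]
}}

```text
clock: 3.7
tool_pos: [0.5365, -0.1758, 0.1185]
eef_rot: [-0.527, -0.47, 0.536, -0.462]
contact_force: [-4.3, 1.9, 5.1]
opening: 0.257
```

```bash
python3 - <<'E'
from h import *
st()
s=cams.snapshot("scene");cv2.imwrite("pics/f_s.png",s["image"])
E
```

```text
t3.70 p [ 0.5365 -0.1758  0.1185] jaw yaw -7.5 axis [-0.018 -0.    -1.   ] r 0.1681 bearing 259.2 F [-4.3  1.9  5.1] op 0.257
```

View pics/f_s.png

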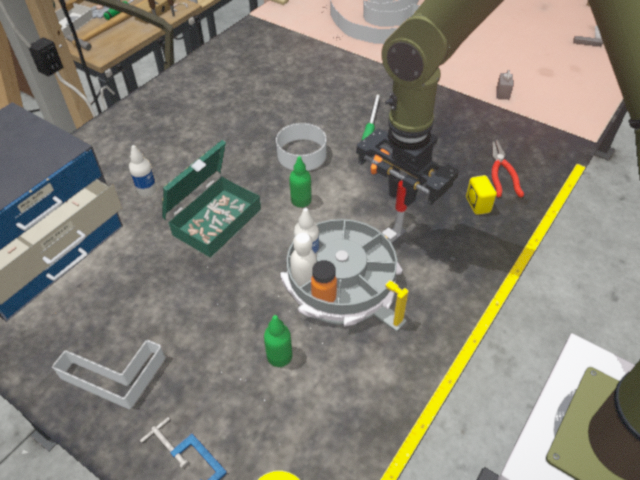

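Halfway round; the tray turns with the lever (jar now at (323,280)). Continuing to the stop.

{"method": "send_rows", "body": {
  "commands": [0.0524,-0.0085,0,0,-0.003,0.045,1,0.0528,-0.0045,0,0,-0.003,0.045,1,0.053,-0.0005,0,0,-0.003,0.045,1,0.0529,0.0035,0,0,-0.003,0.045,1,0.0526,0.0075,0,0,-0.003,0.045,1,0.052,0.0115,0,0,-0.003,0.045,1]
}}

```text
clock: 4.35
tool_pos: [0.6074, -0.1739, 0.1185]
eef_rot: [0.417, 0.57, -0.423, 0.568]
contact_force: [-5.8, 0.2, 6.1]
opening: 0.253
```

```bash
python3 - <<'E'
from h import *
st()
E
```

```text
t4.35 p [ 0.6074 -0.1739  0.1185] jaw yaw 17.1 axis [-0.008 -0.004 -1.   ] r 0.1679 bearing 283.6 F [-5.8  0.2  6.1] op 0.253
```

{"method": "send_rows", "body": {
  "commands": [0.032,0.0085,0,0,0,0.01,1,0.032,0.009,0,0,0,0.01,1,0.032,0.01,0,0,0,0.0,1]
}}

```text
clock: 4.65
tool_pos: [0.6232, -0.1698, 0.1181]
eef_rot: [0.404, 0.581, -0.42, 0.569]
contact_force: [-17.5, -2.0, 13.2]
opening: 0.26
```

```bash
python3 - <<'E'
from h import *
st()
E
```

```text
t4.65 p [ 0.6232 -0.1698  0.1181] jaw yaw 18.8 axis [-0.026 -0.009 -1.   ] r 0.1684 bearing 289.1 F [-17.5  -2.   13.2] op 0.26
```

The force jumped to 17 N at 54.3°, so that is the stop. I'll press once more to confirm and look.

{"method": "send_rows", "body": {
  "commands": [0.025,0.008,0,0,-0.008,0,1]
}}

```text
clock: 4.75
tool_pos: [0.6232, -0.17, 0.1178]
eef_rot: [0.404, 0.579, -0.422, 0.569]
contact_force: [-16.2, -1.3, 15.9]
opening: 0.257
```

```bash
python3 - <<'E'
from h import *
st()
s=cams.snapshot("scene");cv2.imwrite("pics/g_s.png",cv2.resize(s["image"][150:350,220:480],None,fx=3,fy=3))
E
```

```text
t4.75 p [ 0.6232 -0.17    0.1178] jaw yaw 18.6 axis [-0.027 -0.012 -1.   ] r 0.1686 bearing 289.1 F [-16.2  -1.3  15.9] op 0.257
```

View pics/g_s.png

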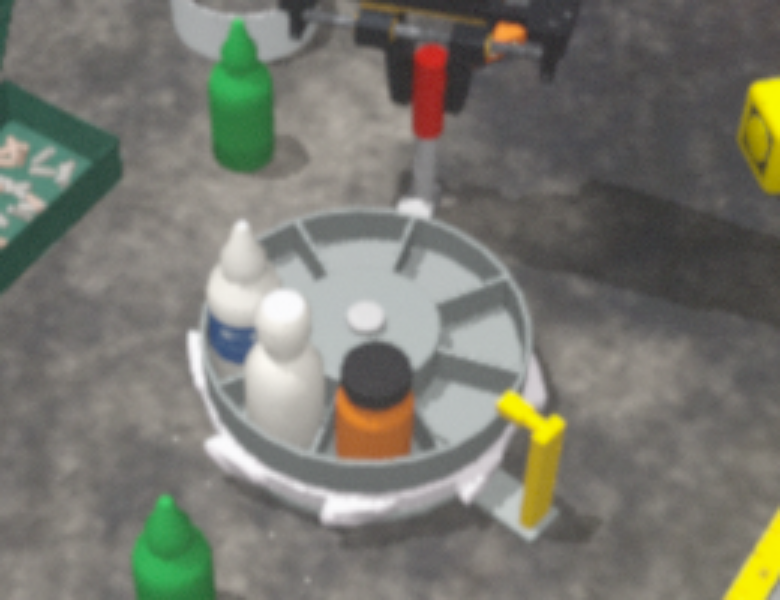

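At the stop: the jar advanced one compartment and the glue is upright at (235,300). Leading the lever back.

{"method": "send_rows", "body": {
  "commands": [-0.0507,-0.0155,0,0,0,-0.048,1,-0.0517,-0.0118,0,0,0,-0.048,1,-0.0524,-0.008,0,0,0,-0.048,1,-0.0528,-0.0041,0,0,0,-0.048,1,-0.053,0,0,0,0,-0.048,1,-0.0529,0.0037,0,0,0,-0.048,1,-0.0525,0.0076,0,0,0,-0.048,1,-0.0518,0.0114,0,0,0,-0.048,1,-0.0508,0.0152,0,0,0,-0.048,1,-0.0496,0.0188,0,0,0,-0.048,1,-0.048,0.0224,0,0,0,-0.048,1]
}}

```text
clock: 5.9
tool_pos: [0.4776, -0.1537, 0.118]
eef_rot: [-0.617, -0.352, 0.62, -0.335]
contact_force: [1.0, 4.7, -2.2]
opening: 0.26
```

```bash
python3 - <<'E'
from h import *
st()
E
```

```text
t5.90 p [ 0.4776 -0.1537  0.118 ] jaw yaw -31.9 axis [-0.015  0.019 -1.   ] r 0.1692 bearing 237.7 F [ 1.   4.7 -2.2] op 0.26
```

{"method": "send_rows", "body": {
  "commands": [-0.018,0.012,0,-0.006,-0.005,-0.02,1,-0.018,0.012,0,-0.006,-0.005,-0.02,1,-0.006,0.004,0,0,0,0,1]
}}

```text
clock: 6.2
tool_pos: [0.4697, -0.1483, 0.1181]
eef_rot: [0.633, 0.317, -0.627, 0.324]
contact_force: [3.7, -2.8, -7.1]
opening: 0.26
```

```bash
python3 - <<'E'
from h import *
st()
E
```

```text
t6.20 p [ 0.4697 -0.1483  0.1181] jaw yaw -36.1 axis [ 0.012 -0.004 -1.   ] r 0.1691 bearing 234.5 F [ 3.7 -2.8 -7.1] op 0.26
```

Back at rest (234.5°). Stroke 2.

{"method": "send_rows", "body": {
  "commands": [0.0445,-0.029,0,0,0,0.045,1,0.0466,-0.0253,0,0,0,0.048,1,0.0484,-0.0216,0,0,0,0.048,1,0.05,-0.0177,0,0,0,0.048,1,0.0512,-0.0137,0,0,0,0.045,1,0.0521,-0.0096,0,0,0,0.045,1,0.0524,-0.0075,0,0,-0.003,0.045,1,0.0528,-0.004,0,0,-0.003,0.045,1,0.053,-0.0005,0,0,-0.003,0.045,1,0.0529,0.0035,0,0,-0.003,0.045,1,0.0526,0.0075,0,0,-0.003,0.045,1,0.052,0.0115,0,0,-0.003,0.045,1]
}}

```text
clock: 7.4
tool_pos: [0.6042, -0.1751, 0.1179]
eef_rot: [0.437, 0.556, -0.436, 0.557]
contact_force: [-5.4, 0.4, 6.4]
opening: 0.254
```

```bash
python3 - <<'E'
from h import *
st()
E
```

```text
t7.40 p [ 0.6042 -0.1751  0.1179] jaw yaw 13.8 axis [ 0.003 -0.    -1.   ] r 0.1683 bearing 282.4 F [-5.4  0.4  6.4] op 0.254
```

{"method": "send_rows", "body": {
  "commands": [0.034,0.0085,0,0,0,0.02,1,0.034,0.009,0,0,0,0.02,1,0.032,0.01,0,0,0,0.015,1,0.027,0.009,0,0,0,0,1,0.025,0.008,0,0,-0.005,0,1]
}}

```text
clock: 7.9
tool_pos: [0.6231, -0.1702, 0.1171]
eef_rot: [0.405, 0.58, -0.423, 0.566]
contact_force: [-15.5, -1.3, 16.1]
opening: 0.261
```

```bash
python3 - <<'E'
from h import *
st()
s=cams.snapshot("scene");cv2.imwrite("pics/h_s.png",cv2.resize(s["image"][150:350,220:480],None,fx=3,fy=3))
E
```

```text
t7.90 p [ 0.6231 -0.1702  0.1171] jaw yaw 18.3 axis [-0.031 -0.009 -0.999] r 0.1687 bearing 289.1 F [-15.5  -1.3  16.1] op 0.261
```

View pics/h_s.png

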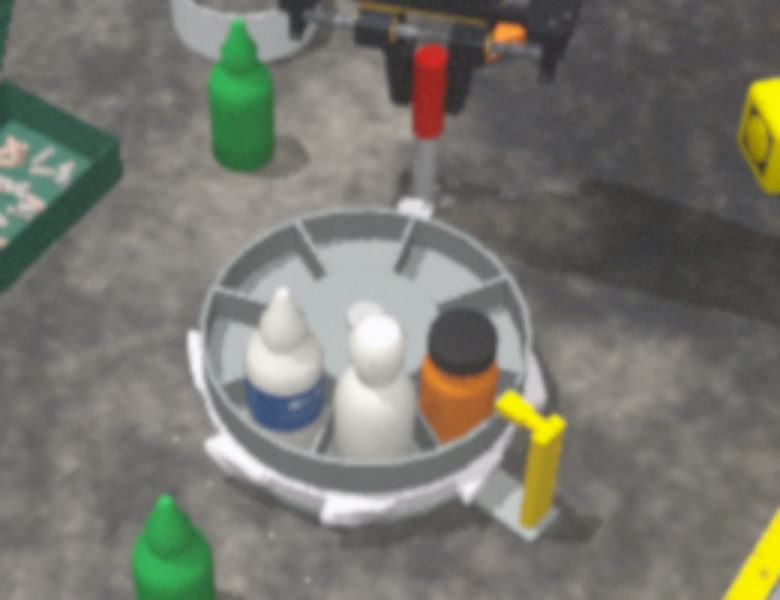

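Stroke 2 is complete: the jar is at the pointer (458,380) and the glue is two compartments behind at (285,370), so 2 more strokes. Leading back.

{"method": "send_rows", "body": {
  "commands": [-0.0507,-0.0155,0,0,0,-0.048,1,-0.0517,-0.0118,0,0,0,-0.048,1,-0.0524,-0.008,0,0,0,-0.048,1,-0.0528,-0.0041,0,0,0,-0.048,1,-0.053,0,0,0,0,-0.048,1,-0.0529,0.0037,0,0,0,-0.048,1,-0.0525,0.0076,0,0,0,-0.048,1,-0.0518,0.0114,0,0,0,-0.048,1,-0.0508,0.0152,0,0,0,-0.048,1,-0.0496,0.0188,0,0,0,-0.048,1,-0.048,0.0224,0,0,0,-0.048,1]
}}

```text
clock: 9.05
tool_pos: [0.4777, -0.1538, 0.1174]
eef_rot: [-0.618, -0.352, 0.62, -0.332]
contact_force: [2.3, 5.1, -2.3]
opening: 0.26
```

{"method": "send_rows", "body": {
  "commands": [-0.018,0.012,0,-0.006,-0.005,-0.02,1,-0.018,0.012,0,-0.006,-0.005,-0.02,1,-0.006,0.004,0,0,0,0,1]
}}

```text
clock: 9.35
tool_pos: [0.4697, -0.1483, 0.1176]
eef_rot: [0.634, 0.318, -0.627, 0.321]
contact_force: [3.8, -2.6, -7.5]
opening: 0.254
```

```bash
python3 - <<'E'
from h import *
st()
E
```

```text
t9.35 p [ 0.4697 -0.1483  0.1176] jaw yaw -36.3 axis [ 0.011  0.    -1.   ] r 0.1691 bearing 234.5 F [ 3.8 -2.6 -7.5] op 0.254
```

Stroke 3.

{"method": "send_rows", "body": {
  "commands": [0.0445,-0.029,0,0,0,0.045,1,0.0466,-0.0253,0,0,0,0.048,1,0.0484,-0.0216,0,0,0,0.048,1,0.05,-0.0177,0,0,0,0.048,1,0.0512,-0.0137,0,0,0,0.045,1,0.0521,-0.0096,0,0,0,0.045,1,0.0524,-0.0075,0,0,-0.003,0.045,1,0.0528,-0.004,0,0,-0.003,0.045,1,0.053,-0.0005,0,0,-0.003,0.045,1,0.0529,0.0035,0,0,-0.003,0.045,1,0.0526,0.0075,0,0,-0.003,0.045,1,0.052,0.0115,0,0,-0.003,0.045,1]
}}

```text
clock: 10.55
tool_pos: [0.6045, -0.1751, 0.1174]
eef_rot: [0.438, 0.556, -0.437, 0.555]
contact_force: [-5.3, -0.6, 5.2]
opening: 0.257
```

{"method": "send_rows", "body": {
  "commands": [0.034,0.0085,0,0,0,0.02,1,0.034,0.009,0,0,0,0.02,1,0.032,0.01,0,0,0,0.015,1,0.027,0.009,0,0,0,0,1,0.025,0.008,0,0,-0.005,0,1]
}}

```text
clock: 11.05
tool_pos: [0.623, -0.1702, 0.1166]
eef_rot: [0.405, 0.581, -0.424, 0.564]
contact_force: [-15.3, -1.0, 15.8]
opening: 0.262
```

```bash
python3 - <<'E'
from h import *
st()
s=cams.snapshot("scene");cv2.imwrite("pics/i_s.png",cv2.resize(s["image"][150:350,220:480],None,fx=3,fy=3))
E
```

```text
t11.05 p [ 0.623  -0.1702  0.1166] jaw yaw 18.2 axis [-0.035 -0.008 -0.999] r 0.1687 bearing 289.0 F [-15.3  -1.   15.8] op 0.262
```

View pics/i_s.png

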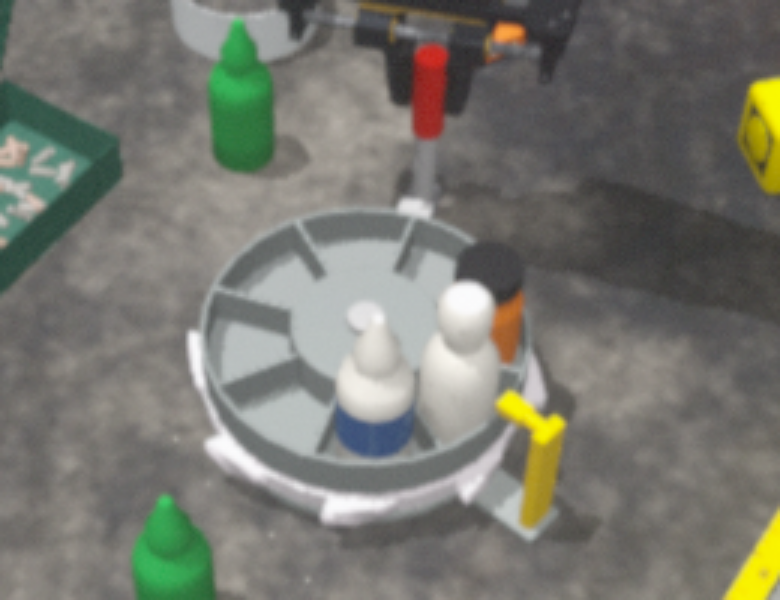

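Stroke 3 is complete: the white bottle is at the pointer and the glue is one short at (375,390). Leading back, then one last stroke.

{"method": "send_rows", "body": {
  "commands": [-0.0507,-0.0155,0,0,0,-0.048,1,-0.0517,-0.0118,0,0,0,-0.048,1,-0.0524,-0.008,0,0,0,-0.048,1,-0.0528,-0.0041,0,0,0,-0.048,1,-0.053,0,0,0,0,-0.048,1,-0.0529,0.0037,0,0,0,-0.048,1,-0.0525,0.0076,0,0,0,-0.048,1,-0.0518,0.0114,0,0,0,-0.048,1,-0.0508,0.0152,0,0,0,-0.048,1,-0.0496,0.0188,0,0,0,-0.048,1,-0.048,0.0224,0,0,0,-0.048,1]
}}

```text
clock: 12.2
tool_pos: [0.4781, -0.154, 0.1168]
eef_rot: [-0.619, -0.352, 0.62, -0.33]
contact_force: [0.7, 4.5, -1.6]
opening: 0.262
```

{"method": "send_rows", "body": {
  "commands": [-0.018,0.012,0,-0.006,-0.005,-0.02,1,-0.018,0.012,0,-0.006,-0.005,-0.02,1,-0.006,0.004,0,0,0,0,1]
}}

```text
clock: 12.5
tool_pos: [0.4697, -0.1482, 0.117]
eef_rot: [0.635, 0.318, -0.627, 0.319]
contact_force: [3.4, -3.9, -7.7]
opening: 0.255
```

```bash
python3 - <<'E'
from h import *
st()
E
```

```text
t12.50 p [ 0.4697 -0.1482  0.117 ] jaw yaw -36.4 axis [ 0.011  0.004 -1.   ] r 0.1690 bearing 234.4 F [ 3.4 -3.9 -7.7] op 0.255
```

Stroke 4.

{"method": "send_rows", "body": {
  "commands": [0.0445,-0.029,0,0,0,0.045,1,0.0466,-0.0253,0,0,0,0.048,1,0.0484,-0.0216,0,0,0,0.048,1,0.05,-0.0177,0,0,0,0.048,1,0.0512,-0.0137,0,0,0,0.045,1,0.0521,-0.0096,0,0,0,0.045,1,0.0524,-0.0075,0,0,-0.003,0.045,1,0.0528,-0.004,0,0,-0.003,0.045,1,0.053,-0.0005,0,0,-0.003,0.045,1,0.0529,0.0035,0,0,-0.003,0.045,1,0.0526,0.0075,0,0,-0.003,0.045,1,0.052,0.0115,0,0,-0.003,0.045,1]
}}

```text
clock: 13.7
tool_pos: [0.6048, -0.175, 0.1169]
eef_rot: [0.438, 0.557, -0.437, 0.553]
contact_force: [-5.5, 0.2, 5.8]
opening: 0.255
```

{"method": "send_rows", "body": {
  "commands": [0.034,0.0085,0,0,0,0.02,1,0.034,0.009,0,0,0,0.02,1,0.032,0.01,0,0,0,0.015,1,0.027,0.009,0,0,0,0,1,0.025,0.008,0,0,-0.005,0,1]
}}

```text
clock: 14.2
tool_pos: [0.6229, -0.1702, 0.1158]
eef_rot: [0.406, 0.582, -0.425, 0.562]
contact_force: [-15.0, -0.3, 16.2]
opening: 0.266
```

```bash
python3 - <<'E'
from h import *
st()
s=cams.snapshot("scene");cv2.imwrite("pics/j_s.png",cv2.resize(s["image"][150:350,220:480],None,fx=3,fy=3))
E
```

```text
t14.20 p [ 0.6229 -0.1702  0.1158] jaw yaw 18.0 axis [-0.04  -0.006 -0.999] r 0.1687 bearing 289.0 F [-15.   -0.3  16.2] op 0.266
```

View pics/j_s.png

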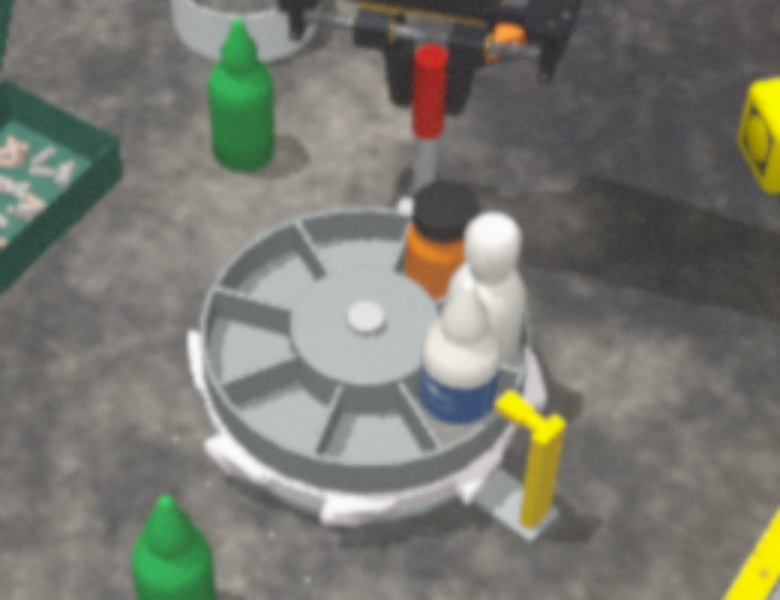

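The glue is at the pointer, upright at (460,365). Leading the lever back to rest, then releasing.

{"method": "send_rows", "body": {
  "commands": [-0.0507,-0.0155,0,0,0,-0.048,1,-0.0517,-0.0118,0,0,0,-0.048,1,-0.0524,-0.008,0,0,0,-0.048,1,-0.0528,-0.0041,0,0,0,-0.048,1,-0.053,0,0,0,0,-0.048,1,-0.0529,0.0037,0,0,0,-0.048,1,-0.0525,0.0076,0,0,0,-0.048,1,-0.0518,0.0114,0,0,0,-0.048,1,-0.0508,0.0152,0,0,0,-0.048,1,-0.0496,0.0188,0,0,0,-0.048,1,-0.048,0.0224,0,0,0,-0.048,1]
}}

```text
clock: 15.35
tool_pos: [0.4779, -0.1541, 0.116]
eef_rot: [0.62, 0.353, -0.62, 0.328]
contact_force: [0.9, 4.5, -1.7]
opening: 0.265
```

{"method": "send_rows", "body": {
  "commands": [-0.018,0.012,0,-0.006,-0.005,-0.02,1,-0.018,0.012,0,-0.006,-0.005,-0.02,1,-0.006,0.004,0,0,0,0,1,0,0,0,0,0,0,0,0,0,0,0,0,0,0,0,0,0,0,0,0,0,0,0,0,0,0,0,0,0,0,0,0,0,0,0,0,0,0,0,0,0,0]
}}

```text
clock: 16.25
tool_pos: [0.4703, -0.1489, 0.1162]
eef_rot: [0.637, 0.318, -0.627, 0.316]
contact_force: [0.2, 0.3, 0.5]
opening: 0.777
```

```bash
python3 - <<'E'
from h import *
st()
s=cams.snapshot("wrist");cv2.imwrite("pics/k_w.png",s["image"])
E
```

```text
t16.25 p [ 0.4703 -0.1489  0.1162] jaw yaw -36.7 axis [ 0.012  0.008 -1.   ] r 0.1692 bearing 234.7 F [0.2 0.3 0.5] op 0.777
```

View pics/k_w.png

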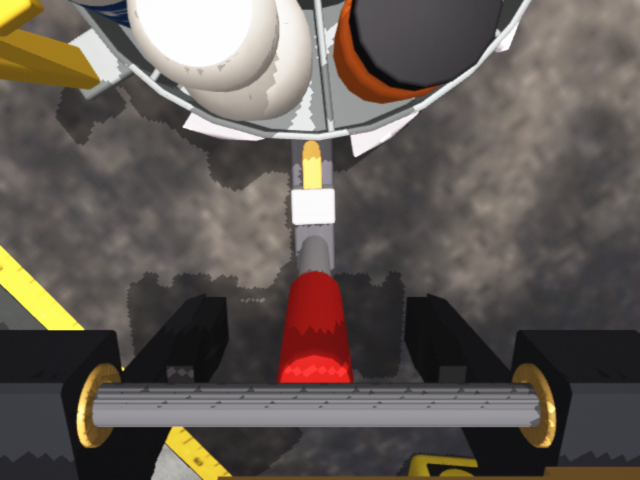

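The jaws are clear of the grip. Lifting straight up.

{"method": "send_rows", "body": {
  "commands": [0,0,0.06,0,0,0,0,0,0,0.08,0,0,0,0,0,0,0.08,0,0,0,0,0,0,0.08,0,0,0,0,0,0,0.08,0,0,0,0,0,0,0.08,0,0,0,0,0,0,0,0,0,0,0,0,0,0,0,0,0,0,0,0,0,0,0,0,0]
}}

```text
clock: 17.2
tool_pos: [0.468, -0.1483, 0.2338]
eef_rot: [0.636, 0.319, -0.628, 0.315]
contact_force: [0.1, 0.3, 0.6]
opening: 0.998
```

```bash
python3 - <<'E'
from h import *
st()
S=cams.snapshot("scene");D=cams.snapshot("side");W=cams.snapshot("wrist")
cv2.imwrite("pics/l_w.png",W["image"])
cv2.imwrite("pics/l_s.png",cv2.resize(S["image"][150:350,220:480],None,fx=3,fy=3))
b=[[x for x in blobs(s["image"],'red') if 380<x[1][0]<430 and 150<x[1][1]<260] for s in(S,D)];print(b)
if b[0] and b[1]: print('grip',tri([ray(S,*b[0][0][1]),ray(D,*b[1][0][1])]))
for n,s in(('s',S),('d',D),('w',W)): print(n,blobs(s["image"],'blue'))
E
```

```text
t17.20 p [ 0.468  -0.1483  0.2338] jaw yaw -36.7 axis [ 0.008  0.009 -1.   ] r 0.1701 bearing 234.0 F [0.1 0.3 0.6] op 0.998
[[([419, 203, 15, 31, 301], [425.7, 217.2])], [([381, 160, 12, 31, 268], [386.3, 174.9])]]
grip [ 0.46826877 -0.14838646  0.12962072]
s [([133, 175, 21, 13, 183], [143.2, 181.5]), ([7, 197, 15, 11, 38], [13.8, 202.9]), ([371, 281, 9, 9, 42], [375.4, 284.3])]
d [([345, 0, 19, 27, 250], [355.0, 15.7]), ([370, 0, 12, 19, 118], [374.8, 10.2]), ([0, 209, 54, 87, 1900], [25.5, 245.4]), ([365, 231, 22, 15, 217], [376.5, 238.5]), ([77, 241, 21, 16, 231], [87.1, 249.0]), ([52, 289, 30, 43, 388], [67.9, 310.9]), ([0, 337, 53, 90, 875], [21.1, 381.8]), ([296, 449, 70, 31, 816], [329.8, 463.0])]
w [([202, 0, 46, 61, 598], [231.5, 39.7])]
```

View pics/l_s.png

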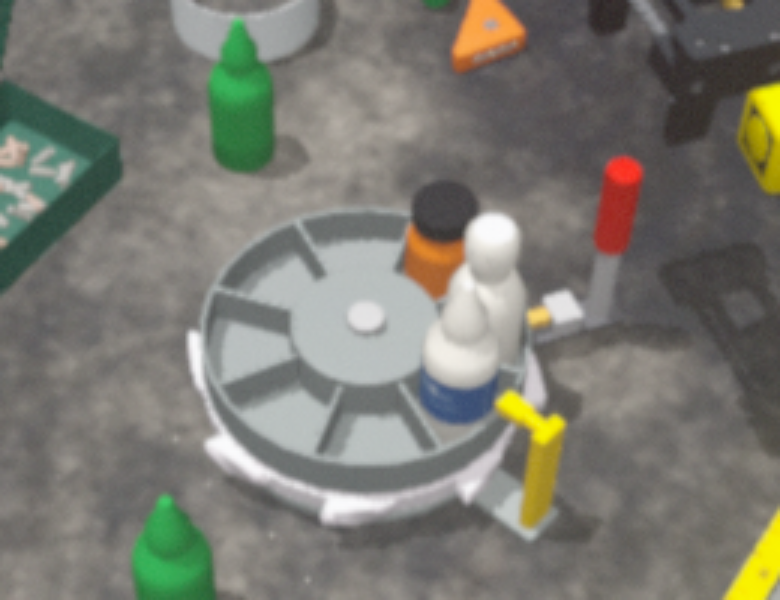

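View pics/l_w.png

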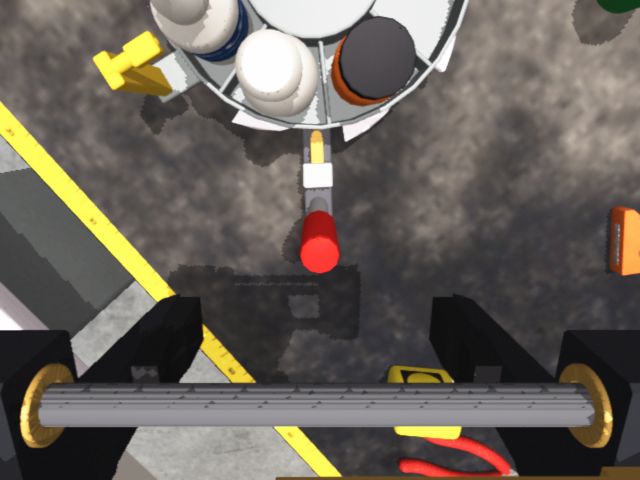

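```bash
python3 - <<'E'
from h import *
S=cams.snapshot("scene");D=cams.snapshot("side")
q=plane(S,220+466/3,150+280/3,.175);d=q[:2]-C
a=np.radians(172);print(q,np.hypot(*d),np.degrees(np.arctan2(d[1],d[0])),'pickup',C+.075*np.array([np.cos(a),np.sin(a)]))
job.finish_job()
E
```

```text
[ 0.4958487  -0.00506753  0.175     ] 0.07237081235916526 175.5362728641336 pickup [ 4.93729895e-01 -2.62017428e-04]
the job is handed in; nothing more can be done
```

The job is handed in: the glue bottle stands upright in the compartment at the yellow pointer. I gripped the red grip lightly and led the lever through four full strokes. Each went to the end stop, about 54° with force rising to 15–17 N, and then fully back. I then opened the jaws and lifted clear at 17 s.

Last checks:
- **Glue bottle:** its nozzle tip measured about 5 mm from the estimated pick-up point, against the 18 mm allowed. That figure comes from one view, with the tip pixel picked by eye.
- **Lever:** the grip is back within 1 mm of where it was measured at the start.
- **Robot:** touching nothing, with under 1 N on the tool.
- **Disagreement:** before gripping, two camera estimates of the grip's position differed by about 6 mm. The wide jaw opening covered this.

On the first descent the tool drifted about 20 mm sideways. I corrected it before closing the jaws, and no contact force showed.

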